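# Take an empty tray off the clinging stack

## Task

Take the brass bush and the coil spring out of the top blue tray and drop both into the grey parts tray. Then peel the top blue tray off the stack by lifting one of its corners first, tilting it up while the opposite corner still rests on the stack, so that only this one tray comes away and the trays below stay standing where they are. Finish while holding the empty tray in the gripper, level and still, a good hand's breadth above the middle of the grey parts tray so that I can fill it from there, and leave the rest of the bench as it is.

Things in the scene. Friction and masses are not known exactly. Their poses are not given: they have to be found in the camera images.
- top_tray: top one of four nested square blue formed trays: 140 x 140 mm over the rim, 40 mm high, 0.1 to 0.2 kg. Origin at the centre of its underside, z up, x and y along its sides. Upright rim all round, 8 mm thick and 16 mm high (24 to 40 mm above the origin, 62 to 70 mm from the centre), outer corners rounded by 8 mm; below it the walls slope in to a 3 mm floor, 104 mm square inside.
- top_rim (a point): centre of the opening of the top tray, level with the upper edge of its rim, 40 mm above the tray's origin. The rim can be pinched across from above, one finger inside the tray, one outside. Nested, the rim stands directly on the next tray's equal rim: only the upper 16 mm belong to the top tray, fingers that reach lower pinch the next tray as well.
- lower_trays: the other three blue trays, wedged tight into one another, standing loose on the bench as one piece of about 0.5 kg: 140 x 140 mm, 72 mm high, origin at the centre of the underside, z up; base 108 mm square. When nested, the top tray's origin lies 48 mm above this one.
- cling (a point): middle of the joint between the top tray's rim and the lower trays' rim (72 mm above their origin). Snap dimples near the four corners hold the trays together: from 2.5 to about 5.5 mm of lift a corner is pulled back with up to 1.6 N. The lower trays stay down if one corner, then its two neighbours, then the last one let go; a straight lift of all four carries them along.
- top_corner_0 (a point): point on the underside of the top tray's rim at its corner towards its -x -y, at -66, -66, 24 mm in the tray's frame; 72 mm above the lower trays' origin when seated
- top_corner_1 (a point): point on the underside of the top tray's rim at its corner towards its +x -y, at 66, -66, 24 mm in the tray's frame; 72 mm above the lower trays' origin when seated
- top_corner_2 (a point): point on the underside of the top tray's rim at its corner towards its +x +y, at 66, 66, 24 mm in the tray's frame; 72 mm above the lower trays' origin when seated
- top_corner_3 (a point): point on the underside of the top tray's rim at its corner towards its -x +y, at -66, 66, 24 mm in the tray's frame; 72 mm above the lower trays' origin when seated
- brass_bush: flanged brass bush standing in the top tray, flange down: body 28 mm diameter, flange 38 mm diameter and 8 mm high, 34 mm high in all, 0.09 kg; origin at the centre of its underside, z along its axis
- coil_spring: steel coil compression spring standing upright in the top tray, 28 mm diameter, 55 mm high, 0.05 kg, stiff enough to be gripped across its diameter like a solid part; origin at the centre of its underside, z along its axis
- parts_tray: flat open grey parts tray on the bench, 200 mm (its x) x 300 mm (its y), walls 3 mm thick and 32 mm high, floor 3 mm thick; origin at the centre of its underside, z up. A small valve block (44 mm high) and a cast cover plate lie in its -y half; its +y half, the end nearer the robot, is empty. The parts in it may shift.
- screwdriver_yellow: small screwdriver with a yellow handle, 25 x 159 x 22 mm, lying on the bench, to be left alone; origin under its middle, length along its y
Things that resemble listed ones, but are neither listed nor needed, are in the scene too. What is shaped like the brass_bush but purple is not meant.

How it is judged:
By the outcome, as a careful person would: the job done as asked, in the order asked, and still so for the second after the job is handed in, while the arm keeps its last pose, push and grip.
It also fails if it takes over 72 s, if anything falls off the work surface, if the arm or the gripper's body presses on something with over 40 N, if the wrist force passes 120 N, or if a joint passes its speed limit or range.

## Robot

A 6-joint arm with a two-finger parallel gripper is mounted at the origin on a cart in front of the work surface, level with it; the furniture and walls round the work are solid. World frame = base frame: x ahead of the robot, y to its left, z up, the work surface at z = 0. Lengths are in mm, angles in rad, forces in N, time in s.
With the tool pointing down it reaches from about 275 to 875 mm from the base axis. Payload 12.5 kg.
Tool frame: the origin (TCP) lies midway between the tips of the shut fingers; the grasp point (between the pads) lies 19 mm behind it; x points along the fingers, z is the direction in which the jaws open and shut, and the axes are right-handed (so a half turn about x gives the same grasp; the last joint's range is limited). The gripper opens to 85 mm and grips with 20 to 120 N. Pads are 22 mm wide; open, the fingers measure 114 mm over their backs; the gripper's body (76 mm by 85 mm) begins 54 mm behind the grasp point. The pads swing forward as they close: fully open they stand 13 mm farther back than shut.
Start: joints at [-1.371, 0.351, 1.652, -0, 1.139, -0.085], TCP at [154.551, -527.824, 202.39] pointing down, gripper open.
Joint ranges: [-2.75, 2.75], [-0.79, 2.1], [0.01, 2.65], [-1.57, 4.71], [0.07, 3.14], [-2.87, 2.87]. Speed limits (rad/s): [2.22, 2.22, 2.79, 3.14, 3.14, 3.14].

## Interface

Orientations are given as [roll, pitch, yaw] about the fixed x, y, z axes, in that order (R = Rz(yaw) Ry(pitch) Rx(roll)).
In Python, from workcell import r gives the robot as it stands. The module is installed in compiled form; this text tells all that it offers. Calls block until the motion is done:
- r.goto(position, orientation): joint-space move of the TCP to a pose.
- r.line_to(position, speed=150, orientation=None, guard=None): straight line of the TCP; orientation=None keeps the orientation; speed is the mean speed in mm/s. With guard (N) it stops when the force on the tool has changed by that much, and returns True; else False.
- r.movej(angles): joint-space move.
- r.gripper_to(opening, squeeze=None): finger opening in mm; squeeze is the grip in N (None keeps the last); returns when the fingers have stopped.
- r.pause(seconds).
- r.inverse_kinematics(position, orientation): joint angles nearest the present ones, or None.
- r.observe(): the state.
- r.read_camera(name): name is "scene" or "top"; returns a dict with "image" (400x640x3 uint8, red, green, blue), "fx", "fy", "cx", "cy" (pixels), "extrinsics" (4x4, takes a point from camera to world coordinates). Camera axes: x right, y down, z forward; pixel columns grow to the right and rows downward; lengths in mm; the calibration is good to about 2 mm. A picture is of the moment at which its call begins. There is no depth.
A pose or a line that the arm cannot do raises r.IKError and nothing moves.
- r.job_done(): hands the job in, once; it reports no verdict.
The state is a dict: "time_s": time; "joints": joint angles; "qd": joint speeds; "tau": joint torques, N m; "tcp_pos": TCP position; "tcp_rot": TCP orientation; "contact_force": force on the tool from outside, world axes, zero at the start; "ft_torque": the same for the moment, N m; "finger_gap": finger opening in mm.
Only numpy, scipy, OpenCV 4.12 (cv2) and the standard library are available. Lean on these libraries where they do the work, as an engineer would, in place of code of your own. Each camera call takes 0.05 s, during which the arm holds its last target.

## Working session

There is one attempt and no reset: what is moved stays moved. The work goes in short steps, each a Python script; the robot and the scene stay as the last script left them, time stands still between calls to the robot, and variables do not carry over. Pictures are saved under pics/ and viewed, and the job is handed in when it is done.

```bash
mkdir -p pics; cat > h.py <<'E'
from workcell import r
import numpy as np, cv2
def shot(cam,name):
    d=r.read_camera(cam); cv2.imwrite(f'pics/{name}.png',cv2.cvtColor(d['image'],cv2.COLOR_RGB2BGR)); return d
def ray(d,u,v):
    E=np.array(d['extrinsics']); k=E[:3,:3]@np.array([(u-d['cx'])/d['fx'],(v-d['cy'])/d['fy'],1.]); return E[:3,3],k/np.linalg.norm(k)
def onz(d,u,v,z):
    o,k=ray(d,u,v); return o+k*(z-o[2])/k[2]
def two(d1,p1,d2,p2):
    o1,k1=ray(d1,*p1);o2,k2=ray(d2,*p2)
    A=np.stack([k1,-k2],1); s=np.linalg.lstsq(A,o2-o1,rcond=None)[0]
    a=o1+s[0]*k1;b=o2+s[1]*k2; return (a+b)/2,np.linalg.norm(a-b)
E
python3 - <<'E'
from h import *
import pickle
D={c:shot(c,c+'0') for c in('scene','top')}
pickle.dump(D,open('d0.pkl','wb'))
for c in D: print(c,D[c]['fx'],D[c]['cx'],D[c]['cy'],np.round(D[c]['extrinsics'],3))
print(r.observe())
E
```

```text
scene 485.29226939287844 322.3032085660179 200.9242835792311 [[ 8.88000e-01 -2.73000e-01  3.70000e-01  1.33567e+02]
 [-4.60000e-01 -5.48000e-01  6.99000e-01 -9.15625e+02]
 [ 1.20000e-02 -7.91000e-01 -6.12000e-01  6.22652e+02]
 [ 0.00000e+00  0.00000e+00  0.00000e+00  1.00000e+00]]
top 499.171905454048 314.2928478507688 204.93422027939718 [[-6.00000e-03 -9.89000e-01  1.49000e-01  3.41879e+02]
 [-9.99000e-01  1.20000e-02  3.90000e-02 -2.92279e+02]
 [-4.00000e-02 -1.49000e-01 -9.88000e-01  9.04578e+02]
 [ 0.00000e+00  0.00000e+00  0.00000e+00  1.00000e+00]]
{'time_s': 0.1, 'joints': array([-1.37063750e+00,  3.51188333e-01,  1.65231593e+00, -3.34547414e-06,
        1.13909528e+00, -8.45663569e-02]), 'qd': array([ 0.00022915, -0.00244731, -0.00235613,  0.00106003, -0.00091159,
       -0.00029042]), 'tau': array([-6.96921361e-04, -5.06836939e+01, -2.91875124e+01, -1.13684200e-04,
        2.64101960e-03,  2.21391025e-05]), 'tcp_pos': array([ 154.47215003, -527.54439417,  201.92578316]), 'tcp_rot': array([3.06004265, 1.56978943, 1.7739729 ]), 'contact_force': array([-0.17215755,  0.10081939,  0.10880556]), 'ft_torque': array([-0.03309068,  0.05255433, -0.02090314]), 'finger_gap': 85.34080975892321}
```

View pics/scene0.png

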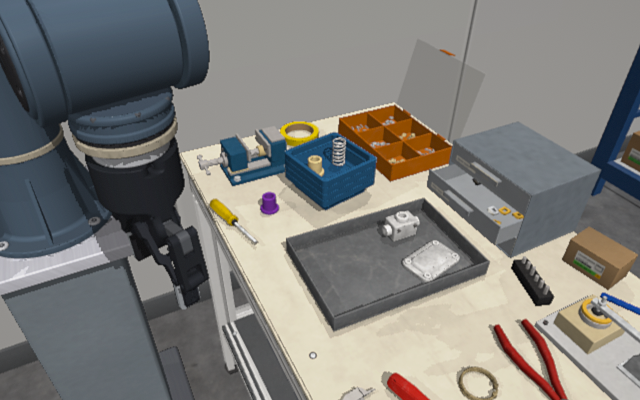

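View pics/top0.png

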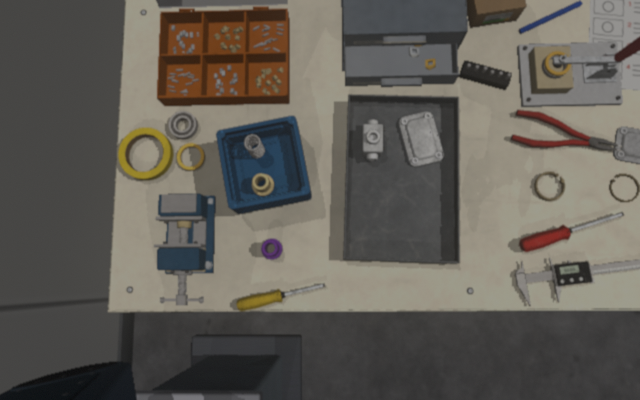

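Top view: blue stack near (265,163), spring (254,146), brass bush (262,183), grey tray (402,180) with its lower, empty half (400,220). The purple bush lookalike stands on the bench at (271,248). I enlarge the crops.

```bash
python3 - <<'E'
import cv2,numpy as np
t=cv2.imread('pics/top0.png');s=cv2.imread('pics/scene0.png')
a=cv2.resize(t[100:270,200:330],None,fx=3.4,fy=3.4,interpolation=cv2.INTER_CUBIC)
cv2.imwrite('pics/c1.png',a)
b=cv2.resize(s[120:220,250:400],None,fx=5,fy=5,interpolation=cv2.INTER_CUBIC)
cv2.imwrite('pics/c2.png',b)
E
```

```text
(no output)
```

View pics/c1.png

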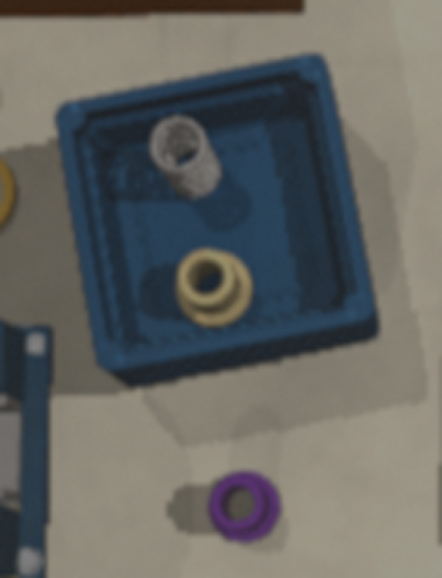

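View pics/c2.png

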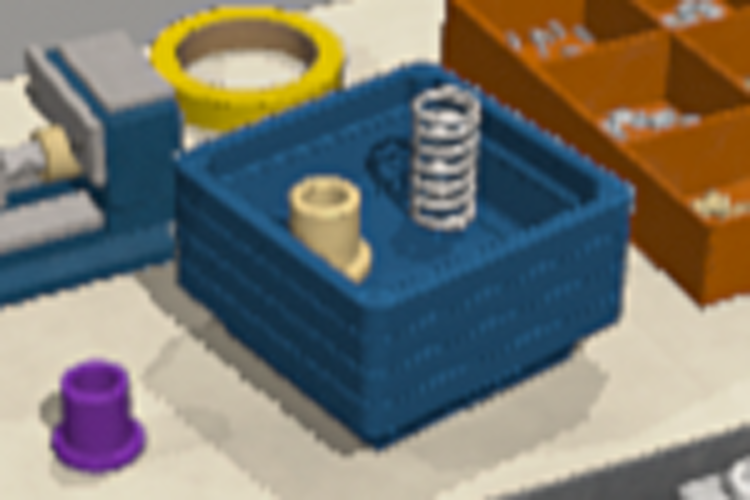

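The purple bush at top (271,248) is excluded by its colour and by standing outside the tray. The brass bush in the tray at (262,183), flange down, is the right one. The spring is at (254,146). Next I triangulate.

```bash
cat > m.py <<'E'
from h import *
import pickle
D=pickle.load(open('d0.pkl','rb'));S,T=D['scene'],D['top']
P={'BL':((285.6,152),(229.4,209.4)),'TL':((334,132.4),(217,131)),'TR':((376.4,157.4),(295.6,117)),'BR':((324.4,180),(310.9,197)),
'spring':((339,139),(252.4,142.6)),'bush':((315.4,158),(260.9,182.4))}
for k,(s,t) in P.items():
    p,e=two(S,s,T,t);print(k,p.round(1),e.round(1))
# mask based rim fit in top view
hsv=cv2.cvtColor(T['image'],cv2.COLOR_RGB2HSV)
m=cv2.inRange(hsv,(98,120,30),(115,255,255)); m[:, :214]=0;m[220:]=0;m[:110]=0;m[:,318:]=0
cs,_=cv2.findContours(m,cv2.RETR_EXTERNAL,cv2.CHAIN_APPROX_NONE)
c=max(cs,key=cv2.contourArea);print(cv2.minAreaRect(c))
pg=cv2.approxPolyDP(c,4,True)[:,0];print(pg)
g=cv2.cvtColor(T['image'],cv2.COLOR_RGB2BGR);cv2.drawContours(g,[c],-1,(0,0,255),1)
cv2.imwrite('pics/m1.png',cv2.resize(g[100:270,200:470],None,fx=2.9,fy=2.9,interpolation=cv2.INTER_NEAREST))
# parts tray
for k,(u,v),z in [('ptTL',(349,97),32),('ptTR',(458,97),32),('ptBR',(460,264),32),('ptBL',(345,262),32)]:
    print(k,onz(T,u,v,z).round(1))
E
python3 m.py
```

```text
BL [ 463.3 -119.    84.5] 7.0
TL [595.6 -93.8  85.1] 0.6
TR [ 617.5 -229.9   91.1] 2.8
BR [ 481.6 -256.4   94.3] 8.4
spring [ 568.8 -159.8  109.8] 3.1
bush [ 507.1 -171.7   87.6] 5.2
((262.0384521484375, 162.69232177734375), (79.03479766845703, 81.38819122314453), 78.69007110595703)
[[292 117]
 [218 133]
 [231 207]
 [308 192]]
ptTL [ 672.1 -322.4   32. ]
ptTR [ 667.9 -518.9   32. ]
ptBR [ 368.2 -507.8   32. ]
ptBL [ 373.  -310.6   32. ]
```

View pics/m1.png

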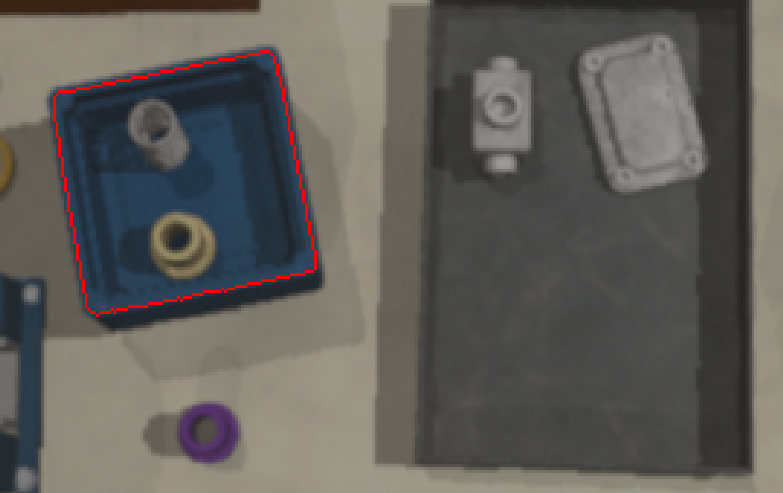

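```bash
cat >> m.py <<'E'
print('----')
B=np.array([onz(T,u+0.0,v,88) for u,v in cv2.boxPoints(cv2.minAreaRect(c))])
print(B.round(1),B.mean(0).round(1))
for i in range(4):
    e=B[(i+1)%4]-B[i];print(np.linalg.norm(e).round(1),np.degrees(np.arctan2(e[1],e[0])).round(2))
# scene rim corners refined with lines? hull
hs=cv2.cvtColor(S['image'],cv2.COLOR_RGB2HSV)
m2=cv2.inRange(hs,(95,120,30),(115,255,255));m2[:,:284]=0;m2[:,378:]=0;m2[:130]=0;m2[210:]=0
cs,_=cv2.findContours(m2,cv2.RETR_EXTERNAL,cv2.CHAIN_APPROX_NONE);c2=max(cs,key=cv2.contourArea)
h=cv2.convexHull(c2)[:,0]
print(cv2.approxPolyDP(cv2.convexHull(c2),2,True)[:,0].tolist())
def both(name,z,off=0):
    s,t=P[name];print(name,onz(S,*s,z).round(1),onz(T,*t,z).round(1))
both('spring',106);both('bush',85)
for k in('BL','TL','TR','BR'):both(k,88)
# colour centroid of bush: 
mb=cv2.inRange(hsv,(15,60,110),(32,200,255));mb[:, :240]=0;mb[:,290:]=0;mb[:165]=0;mb[200:]=0
cs,_=cv2.findContours(mb,cv2.RETR_EXTERNAL,cv2.CHAIN_APPROX_NONE);cb=max(cs,key=cv2.contourArea);print(cv2.boundingRect(cb),cv2.minEnclosingCircle(cb))
mb=cv2.inRange(hs,(15,40,110),(32,200,255));mb[:, :300]=0;mb[:,330:]=0;mb[:150]=0;mb[180:]=0
cs,_=cv2.findContours(mb,cv2.RETR_EXTERNAL,cv2.CHAIN_APPROX_NONE);cb=max(cs,key=cv2.contourArea);print(cv2.boundingRect(cb))
E
python3 m.py|sed -n '/----/,$p'
python3 - <<'E'
import cv2
t=cv2.imread('pics/top0.png');s=cv2.imread('pics/scene0.png')
a=cv2.resize(t[130:200,230:290],None,fx=8,fy=8,interpolation=cv2.INTER_NEAREST)
b=cv2.resize(s[130:190,300:360],None,fx=9,fy=9,interpolation=cv2.INTER_NEAREST)[:,:]
import numpy as np
cv2.imwrite('pics/c3.png',a);cv2.imwrite('pics/c4.png',b)
E
```

```text
----
[[ 593.5  -90.1   88. ]
 [ 619.1 -226.7   88. ]
 [ 484.7 -252.5   88. ]
 [ 459.5 -119.4   88. ]] [ 539.2 -172.2   88. ]
139.0 -79.36
136.8 -169.12
135.5 100.73
137.1 12.32
[[284, 140], [337, 133], [375, 158], [373, 181], [362, 191], [325, 209], [286, 176]]
spring [ 573.7 -154.4  106. ] [ 568.4 -158.6  106. ]
bush [ 511.5 -168.6   85. ] [ 505.2 -170.4   85. ]
BL [ 464.6 -125.1   88. ] [ 459.5 -118.6   88. ]
TL [592.9 -98.1  88. ] [595.  -94.6  88. ]
TR [ 621.9 -226.    88. ] [ 617.2 -229.1   88. ]
BR [ 490.  -249.4   88. ] [ 478.7 -254.5   88. ]
(253, 174, 21, 21) ((262.1875, 183.625), 11.188298225402832)
(308, 155, 16, 21)
```

View pics/c3.png

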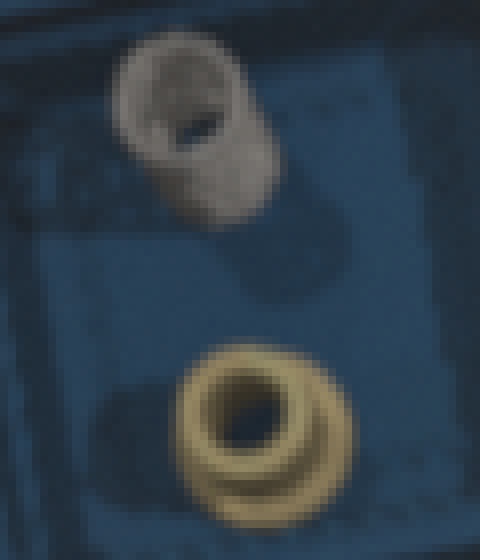

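View pics/c4.png

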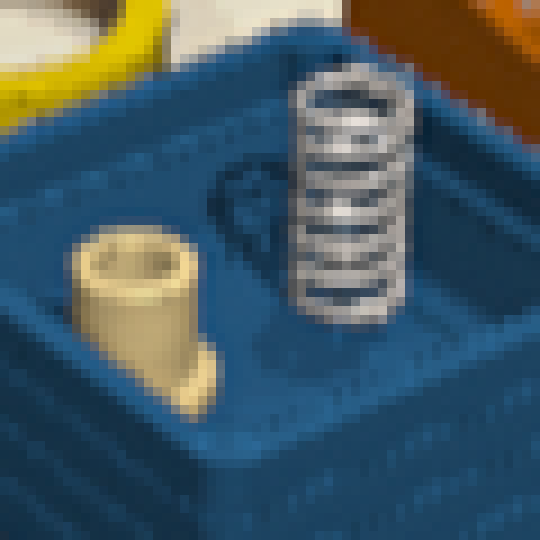

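```bash
cat >> h.py <<'E'
from scipy.spatial.transform import Rotation as Ro
import warnings; warnings.filterwarnings('ignore')
YAW=np.radians(11.0)
def rpy(ang,tilt=None):
    x=np.array([0,0,-1.]);z=np.array([np.cos(ang),np.sin(ang),0]);M=np.stack([x,np.cross(z,x),z],1)
    if tilt is not None: M=tilt@M
    return Ro.from_matrix(M).as_euler('xyz').tolist()
def st(t=''):
    o=r.observe();print(t,'t',round(o['time_s'],2),'p',o['tcp_pos'].round(1),'F',o['contact_force'].round(1),'gap',round(o['finger_gap'],1))
E
python3 - <<'E'
from h import *
import pickle
D=pickle.load(open('d0.pkl','rb'));S,T=D['scene'],D['top']
for n,s,t,z in(('spring',(338.6,139.8),(251.7,141.4),106),('bush',(314.4,158.9),(260.4,180.9),85)):
    p,e=two(S,s,T,t);print(n,p.round(1),e.round(1),onz(S,*s,z).round(1),onz(T,*t,z).round(1))
for a in (YAW+np.pi/2,YAW-np.pi/2):
  for p in([571,-157,160],[508,-170,160],[420,-370,60],[420,-460,60],[480,-420,240],[500,-245,80]):
    q=r.inverse_kinematics(p,rpy(a));print(a.round(2),p,None if q is None else np.round(q,2))
print(Ro.from_euler('xyz',r.observe()['tcp_rot']).as_matrix().round(2))
E
```

```text
spring [ 570.6 -157.6  106.5] 0.5 [ 571.3 -156.9  106. ] [ 570.5 -157.4  106. ]
bush [ 508.3 -169.5   84.2] 0.8 [ 508.2 -170.7   85. ] [ 507.8 -169.5   85. ]
1.76 [571, -157, 160] [-0.35  0.47  1.58  0.    1.09 -2.11]
1.76 [508, -170, 160] [-0.41  0.37  1.73  0.    1.03 -2.17]
1.76 [420, -370, 60] [-0.81  0.55  1.74  0.    0.85 -2.57]
1.76 [420, -460, 60] [-0.91  0.65  1.56  0.    0.93 -2.67]
1.76 [480, -420, 240] [-0.79  0.48  1.36  0.    1.3  -2.55]
1.76 [500, -245, 80] [-0.54  0.52  1.74  0.    0.89 -2.3 ]
-1.38 [571, -157, 160] [-0.35  0.47  1.58  0.    1.09  1.03]
-1.38 [508, -170, 160] [-0.41  0.37  1.73  0.    1.03  0.97]
-1.38 [420, -370, 60] [-0.81  0.55  1.74  0.    0.85  0.57]
-1.38 [420, -460, 60] [-0.91  0.65  1.56  0.    0.93  0.47]
-1.38 [480, -420, 240] [-0.79  0.48  1.36  0.    1.3   0.59]
-1.38 [500, -245, 80] [-0.54  0.52  1.74  0.    0.89  0.84]
[[-0.    0.96  0.28]
 [ 0.    0.28 -0.96]
 [-1.    0.   -0.  ]]
```

Both views now agree within 1 mm: spring top at (571,-157,106), bush top at (508,-170,85). These match the text heights. I'll take the spring first.

```bash
python3 - <<'E'
from h import *
A=rpy(YAW-np.pi/2)
r.gripper_to(50,30)
r.goto([571,-157,150],A);st('above')
r.line_to([571,-157,79],120);st('down')
r.gripper_to(0,30);st('grip')
r.line_to([571,-157,190],200);st('up')
shot('scene','s1')
E
```

```text
above t 2.56 p [ 570.8 -157.8  150.1] F [-0.3  0.2  0.1] gap 50.1
down t 3.3 p [ 571.4 -157.3   79.6] F [0.4 0.2 0.3] gap 50.3
grip t 3.83 p [ 571.  -157.    79.1] F [0.2 0.2 0.3] gap -0.3
up t 4.54 p [ 570.4 -156.8  188.8] F [ 0.1 -0.  -0.4] gap 0.4
```

View pics/s1.png

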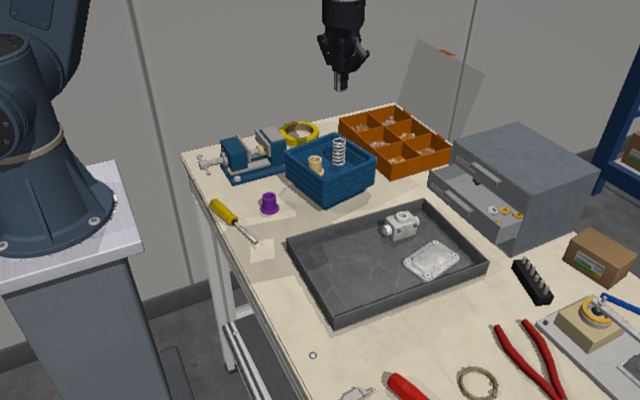

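The grasp missed: gap 0, and the spring still stands at (339,150). I'll project the TCP into both views to see why.

```bash
cat >> h.py <<'E'
def proj(d,p):
    E=np.linalg.inv(np.array(d['extrinsics']));q=E[:3,:3]@np.array(p)+E[:3,3];return (d['fx']*q[0]/q[2]+d['cx'],d['fy']*q[1]/q[2]+d['cy'])
E
python3 - <<'E'
from h import *
S=r.read_camera('scene');T=shot('top','t1')
p=r.observe()['tcp_pos'];print(p,proj(S,p),proj(T,p)); print(proj(T,[571,-157,106]))
S0=cv2.cvtColor(S['image'],cv2.COLOR_RGB2BGR);T0=cv2.cvtColor(T['image'],cv2.COLOR_RGB2BGR)
for g,d in((S0,S),(T0,T)): cv2.circle(g,tuple(int(round(v)) for v in proj(d,p)),1,(0,0,255),-1)
cv2.imwrite('pics/c5.png',np.hstack([cv2.resize(S0[60:190,280:400],None,fx=3.3,fy=3.3),cv2.resize(T0[90:220,190:310],None,fx=3.3,fy=3.3)]))
E
```

```text
[ 570.34180351 -156.76484446  188.42728047] (np.float64(339.472011210856), np.float64(103.64298057330485)) (np.float64(242.20374351585286), np.float64(126.37700164390851))
(np.float64(251.43977033289298), np.float64(141.11463437752937))
```

View pics/c5.png

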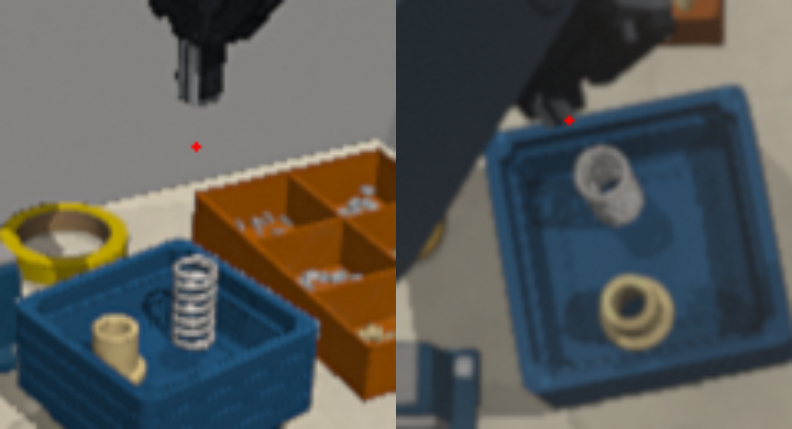

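```bash
python3 - <<'E'
from h import *
S=shot('scene','s2');T=shot('top','t2')
a=cv2.imread('pics/s2.png')[50:110,300:380];b=cv2.imread('pics/t2.png')[80:150,200:290]
cv2.imwrite('pics/c6.png',np.vstack([cv2.resize(a,(640,480),interpolation=0)]))
cv2.imwrite('pics/c7.png',cv2.convertScaleAbs(cv2.resize(b,(720,560),interpolation=0),alpha=2.2))
E
```

```text
(no output)
```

View pics/c6.png

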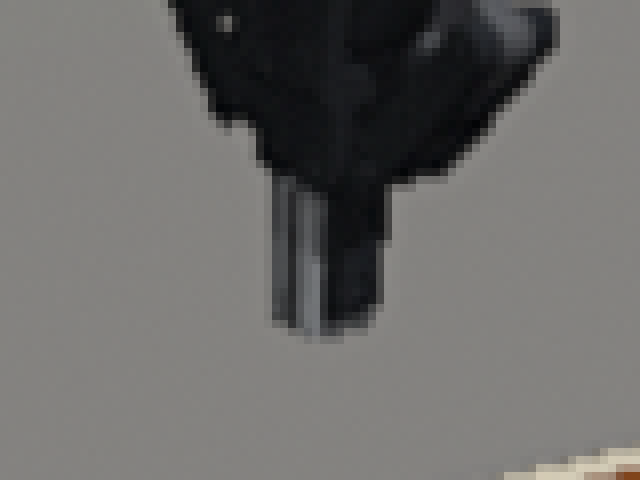

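View pics/c7.png

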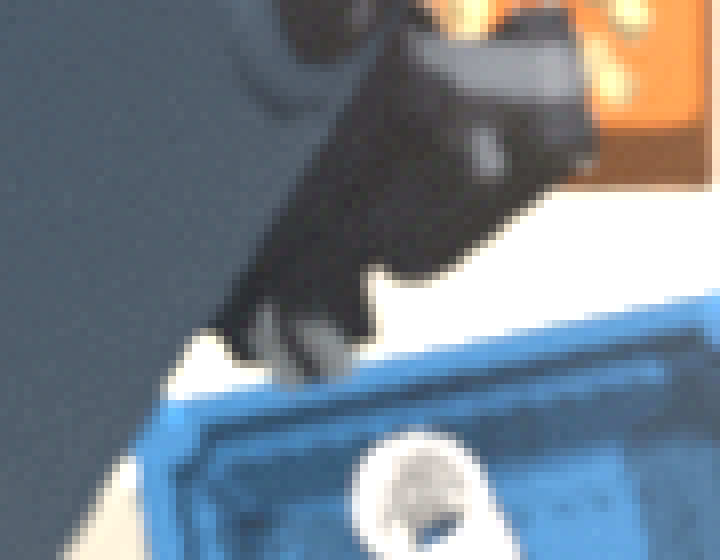

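```bash
python3 - <<'E'
from h import *
S=r.read_camera('scene');T=r.read_camera('top')
print(two(S,(340.5,90.1),T,(237.6,125.1)),r.observe()['tcp_pos'],r.observe()['joints'],r.observe()['time_s'])
E
```

```text
(array([ 567.01984623, -156.91228804,  217.02699101]), np.float64(7.8825576068332035)) [ 570.81000871 -156.92364552  189.36013204] [-3.46921735e-01  4.40298169e-01  1.55228255e+00  1.21946865e-05
  1.15004224e+00  1.03188283e+00] 4.8917
```

The tips look about 25–30 mm higher than the reported TCP. A guarded touch on a free patch of bench will tell whether the arm's z is off, and a picture there will show any xy offset.

```bash
python3 - <<'E'
from h import *
T=r.read_camera('top')
print('purple',onz(T,271,248,20).round(0))
A=rpy(YAW-np.pi/2)
r.goto([440,-262,110],A);st()
print(r.line_to([440,-262,30],120,guard=6));st()
print(r.line_to([440,-262,-35],30,guard=4));st('touch')
S=shot('scene','s3');T=shot('top','t3');p=r.observe()['tcp_pos'];print(proj(S,p),proj(T,p))
cv2.imwrite('pics/c8.png',cv2.resize(cv2.imread('pics/s3.png')[150:270,210:330],(600,600),interpolation=0))
r.line_to([440,-262,60],120)
E
```

```text
purple [ 399. -180.   20.]
 t 5.71 p [ 441.2 -262.1  110.8] F [0.3 0.4 0.2] gap 0.2
False
 t 6.53 p [ 440.6 -262.1   30.6] F [ 0.6 -0.8 -0.1] gap -0.0
True
touch t 8.26 p [ 440.  -262.   -28.8] F [-0.5 -0.   6.8] gap 0.3
(np.float64(304.28865902872263), np.float64(237.5212220477474)) (np.float64(317.9282192559702), np.float64(227.5117934789679))
```

View pics/c8.png

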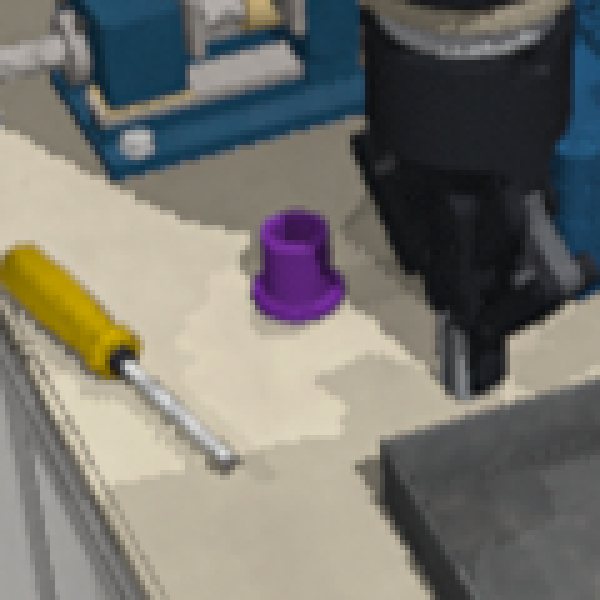

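View pics/t3.png

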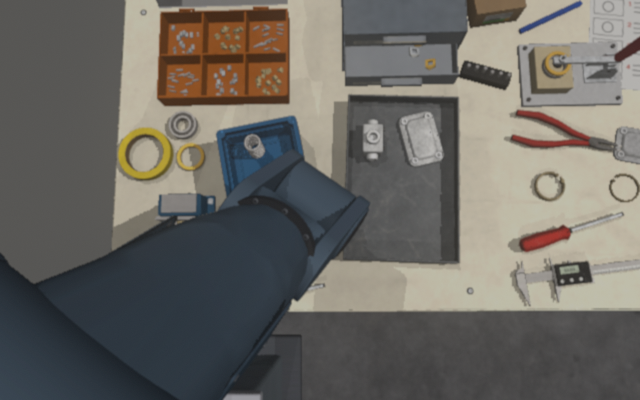

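```bash
python3 - <<'E'
from h import *
S=r.read_camera('scene')
print(proj(S,[440,-262,0]), onz(S,304.8,226.5,0))
E
```

```text
(np.float64(304.1126363765103), np.float64(226.57527868660952)) [ 441.30221505 -262.39985989    0.        ]
```

xy agrees within 1–2 mm, and the tips are 28.3 mm above the reported TCP, since contact came at reported z = -28.5. The first grasp therefore closed just above the spring. I now command with that offset.

```bash
cat >> h.py <<'E'
ZO=-28.3
A=rpy(YAW-np.pi/2)
def L(x,y,z,speed=150,**k): return r.line_to([x,y,z+ZO],speed,**k)
E
python3 - <<'E'
from h import *
r.line_to([440,-262,150],250)
r.gripper_to(50,30)
r.goto([571,-157,125+ZO],A)
print(L(571,-157,79,120,guard=8));st('down')
r.gripper_to(0,30);st('grip')
L(571,-157,170,200);st('up')
shot('scene','s4')
E
```

```text
False
down t 11.61 p [ 571.  -157.7   51.3] F [-0.5  0.3  0.6] gap 49.8
grip t 11.93 p [ 571.6 -157.4   51.8] F [-1.5 -1.5  6. ] gap 26.8
up t 12.54 p [ 570.4 -156.8  140.8] F [-0.9 -0.5 -0.5] gap 27.2
```

View pics/s4.png

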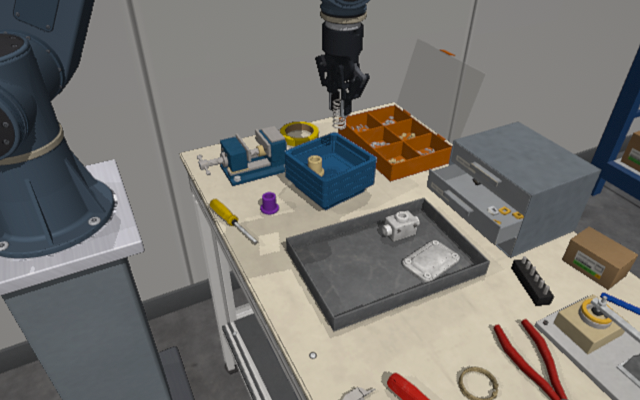

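Spring held (gap 27), hanging below the gripper at (340,115). I place it, then fetch the bush.

```bash
python3 - <<'E'
from h import *
r.goto([425,-378,130+ZO],A);st()
print(L(425,-378,34,150,guard=6));st('down')
r.gripper_to(48);st('open')
L(425,-378,150,250)
r.goto([508,-170,150+ZO],A)
print(L(508,-170,62,120,guard=8));st('bush down')
r.gripper_to(0,45);st('grip')
L(508,-170,150,200);st('up')
shot('scene','s5')
E
```

```text
t 13.63 p [ 425.7 -377.3  101.6] F [ 0.3 -0.  -0.4] gap 27.4
True
down t 14.31 p [ 424.6 -376.3    3.8] F [-0.6  1.9  7.8] gap 27.2
open t 14.64 p [ 423.7 -376.     2.7] F [-0.2 -0.2 -0.4] gap 48.2
False
bush down t 17.05 p [ 508.4 -170.4   34.3] F [-0.1  0.1  0.7] gap 48.1
grip t 17.37 p [ 508.5 -170.2   34.7] F [-1.7 -0.3  4.6] gap 25.9
up t 17.96 p [ 507.6 -169.8  121. ] F [-0.3 -0.6 -1. ] gap 26.0
```

View pics/s5.png

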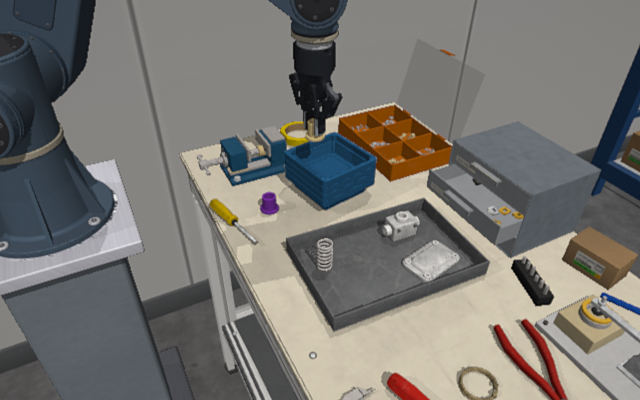

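The spring stands in the grey tray at (325,253), and the bush is held at (316,130). I place the bush and look at the empty tray again.

```bash
python3 - <<'E'
from h import *
import pickle
r.goto([430,-462,110+ZO],A);st()
print(L(430,-462,16,150,guard=6));st('down')
r.gripper_to(40);st('open')
L(430,-462,150,250)
D={'scene':shot('scene','s6'),'top':shot('top','t6')};pickle.dump(D,open('d6.pkl','wb'));st()
s=cv2.imread('pics/s6.png');t=cv2.imread('pics/t6.png')
cv2.imwrite('pics/c9.png',cv2.resize(s[120:220,275:395],(792,660)[:2] if 0 else (720,600),interpolation=0))
cv2.imwrite('pics/c10.png',cv2.resize(cv2.convertScaleAbs(t[105:220,205:325],alpha=2),(626,600),interpolation=0))
E
```

```text
t 19.18 p [ 430.6 -460.9   81.6] F [ 0.5 -0.6 -0.5] gap 25.9
True
down t 19.81 p [ 429.5 -460.   -13.6] F [ 0.4 -0.2  3.2] gap 26.3
open t 20.1 p [ 428.7 -459.8  -14.3] F [-0.4 -0.  -0.3] gap 39.7
 t 20.89 p [ 429.3 -461.1  119.5] F [ 1.1  0.8 -0.5] gap 40.0
```

View pics/s6.png

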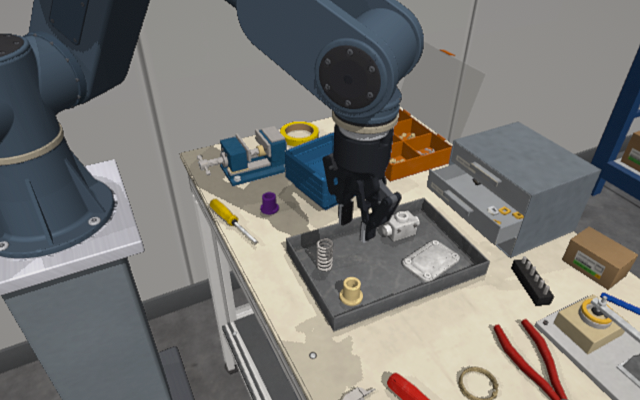

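View pics/c9.png

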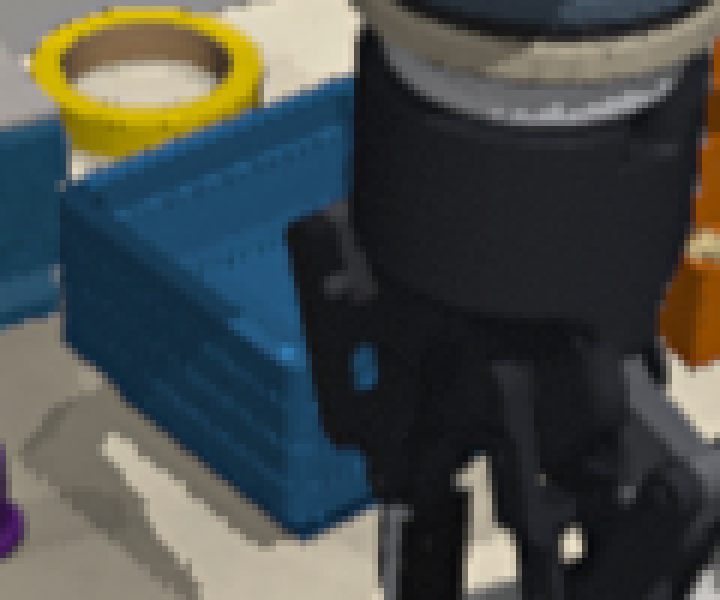

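View pics/c10.png

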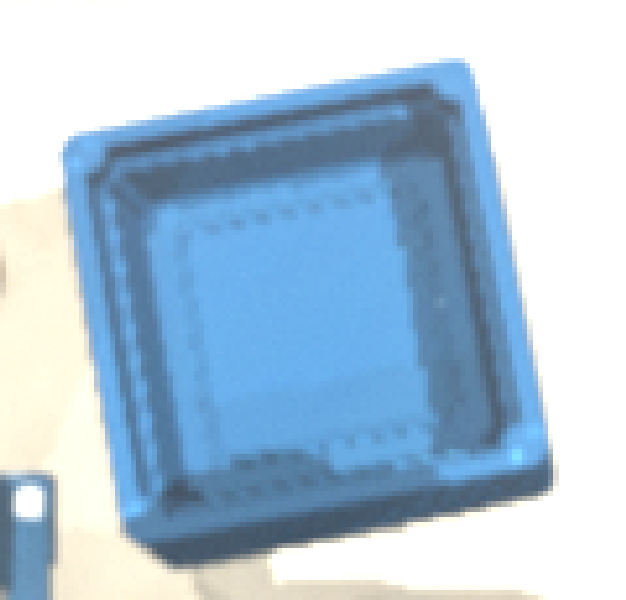

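```bash
python3 - <<'E'
from h import *
import pickle
D=pickle.load(open('d6.pkl','rb'));T=D['top'];S=pickle.load(open('d0.pkl','rb'))['scene']
B=np.array([onz(T,u,v,88)for u,v in((216.4,131.3),(294.6,116),(309.5,190.8),(228.5,203.2))])
print(B.round(1),B.mean(0))
for i in range(4):
    e=B[(i+1)%4]-B[i];print(np.linalg.norm(e).round(1),np.degrees(np.arctan2(e[1],e[0])).round(2))
ty=np.radians(11);R=np.array([[np.cos(ty),-np.sin(ty)],[np.sin(ty),np.cos(ty)]])
# overlay model outline of hypothesised tray for check in both views
for cx,cy,n in((539.8,-172.5,1),):
    gs=[]
    for d,(r0,r1,c0,c1) in((S,(120,220,275,395)),(T,(105,220,205,325))):
        g=cv2.cvtColor(d['image'],cv2.COLOR_RGB2BGR)[r0:r1,c0:c1];k=600/(r1-r0);g=cv2.resize(cv2.convertScaleAbs(g,alpha=1.6),None,fx=k,fy=k,interpolation=0)[:,:]
        for h in(70,62):
            pts=[]
            for sx,sy in((-1,-1),(1,-1),(1,1),(-1,1)):
                w=R@np.array([sx*h,sy*h])+[cx,cy];u,v=proj(d,[*w,88]);pts.append([(u-c0+.5)*k,(v-r0+.5)*k])
            cv2.polylines(g,[np.int32(np.round(pts))],True,(0,255,255),1)
        gs.append(g)
    cv2.imwrite('pics/o1.png',gs[0]);cv2.imwrite('pics/o2.png',gs[1])
E
```

```text
[[ 594.5  -93.5   88. ]
 [ 619.  -227.4   88. ]
 [ 489.2 -252.2   88. ]
 [ 470.  -116.8   88. ]] [ 543.18376339 -172.49183986   88.        ]
136.1 -79.61
132.2 -169.17
136.7 98.08
126.7 10.6
```

View pics/o1.png

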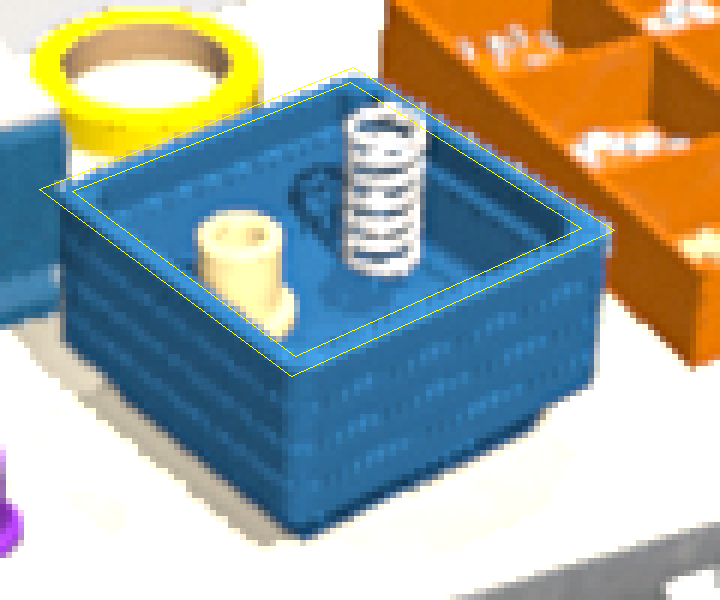

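View pics/o2.png

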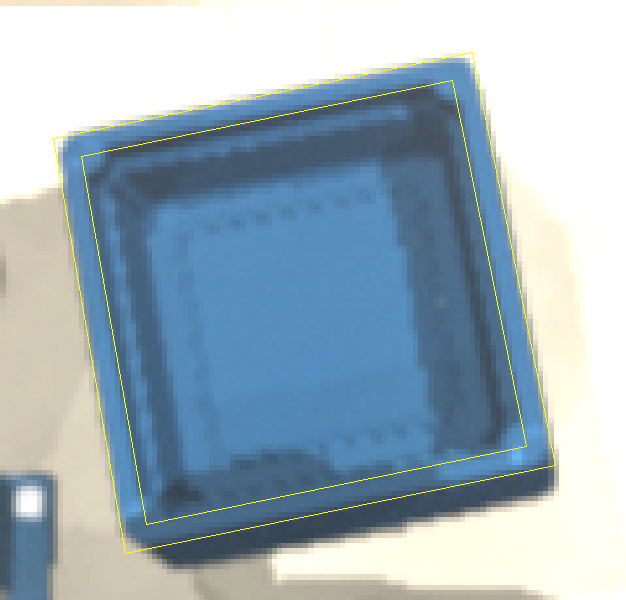

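```bash
python3 - <<'E'
from h import *
import pickle
T=pickle.load(open('d6.pkl','rb'))['top'];S=pickle.load(open('d0.pkl','rb'))['scene']
c,s=np.cos(YAW),np.sin(YAW);C=np.array([541,-172.5])
def prof(d,axis,sign,ts,im):
    out=[]
    for h in np.arange(56,80,1.):
        v=[]
        for t in ts:
            l=np.array([sign*h,t]) if axis==0 else np.array([t,sign*h])
            w=C+[c*l[0]-s*l[1],s*l[0]+c*l[1]];u,vv=proj(d,[*w,88])
            v.append(cv2.getRectSubPix(im,(1,1),(u,vv))[0,0])
        out.append(np.mean(v))
    return np.round(out).astype(int)
print('h   ',np.arange(56,80))
for nm,d in(('top',T),('scene',S)):
  b=np.ascontiguousarray(d['image'][:,:,2]).astype(np.float32)
  for ax,sg in((1,-1),(1,1),(0,-1),(0,1)):
    print(nm,'xy'[ax],sg,prof(d,ax,sg,np.arange(-40,41,2),b))
E
```

```text
h    [56 57 58 59 60 61 62 63 64 65 66 67 68 69 70 71 72 73 74 75 76 77 78 79]
top y -1 [ 65  71  80  85  87  90  96 106 115 119 120 118 116 114 115 123 134 141
 144 145 145 145 145 146]
top y 1 [106 107 102  93  85  83  90 102 111 116 117 116 113 109 107 109 112 115
 115 116 115 115 115 115]
top x -1 [94 93 90 87 87 86 86 87 88 89 90 90 86 80 71 63 58 56 55 55 56 56 59 67]
top x 1 [ 91  82  71  64  64  74  88 102 112 116 118 120 124 133 144 154 161 163
 164 164 164 164 164 163]
scene y -1 [104 106 106 108 108 109 112 116 121 126 130 134 135 134 130 124 116 108
 102  98  97  97  97  97]
scene y 1 [ 99 102 106 111 117 122 126 129 129 127 122 115 105  92  76  60  47  37
  32  28  26  24  22  20]
scene x -1 [107 105 104 103 104 109 116 123 129 132 133 130 122 111  97  84  75  70
  68  68  68  68  69  71]
scene x 1 [ 80  82  84  87  93 100 108 116 123 128 130 129 124 115 101  81  59  37
  20   9   3   1   1   2]
```

Rim position is consistent: rim bands centre at 66 mm from (541,-172.5), with the scene view off about 1.5 mm along local y. Before tilting I need to know if the 28 mm offset lies in the tool or in the base height, because that moves the pivot. I'll test with a quick tilt in free air.

```bash
python3 - <<'E'
from h import *
r.gripper_to(0,30)
P=[440,-330,170]
out=[]
for a in(-25,25):
    t=Ro.from_euler('y',a,degrees=True).as_matrix()
    r.goto(P,rpy(YAW-np.pi/2,t)); r.pause(0.15); S=shot('scene','tl%d'%a); 
    p=r.observe()['tcp_pos'];x=t@np.array([0,0,-1.])
    print(a,p.round(1),'tcp',np.round(proj(S,p),1),'if base-shift tip',np.round(proj(S,p+[0,0,28.3]),1),'if tool',np.round(proj(S,p-28.3*x),1))
    out.append(cv2.resize(cv2.imread('pics/tl%d.png'%a)[100:220,260:360],(400,480),interpolation=0))
cv2.imwrite('pics/tl.png',np.hstack(out));st()
E
```

```text
-25 [ 440.4 -330.7  169.7] tcp [321.3 172.8] if base-shift tip [321.4 158.3] if tool [314.8 161.5]
25 [ 439.2 -330.4  170.3] tcp [320.5 172.6] if base-shift tip [320.7 158.1] if tool [327.2 157.7]
 t 23.13 p [ 439.2 -330.4  170.3] F [-0.   0.1 -0.4] gap 0.3
```

View pics/tl.png

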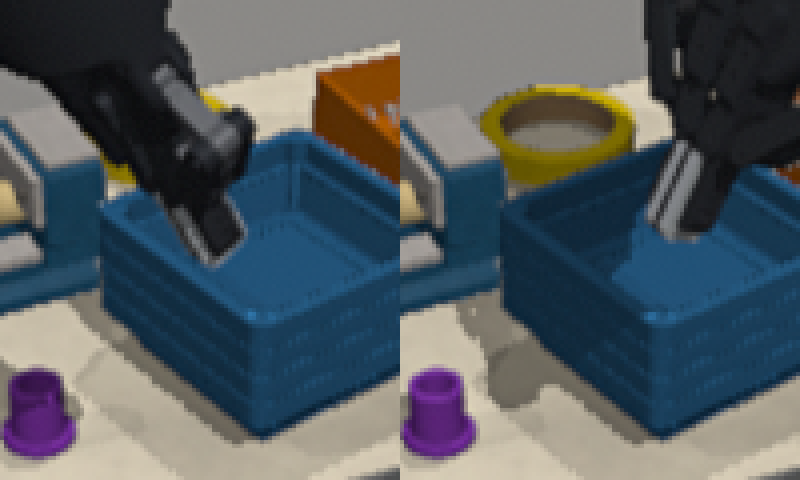

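Tips appear at (316,162) and (330,159), matching the tool-offset hypothesis, so the fingertips sit 28.3 mm behind the commanded TCP along the tool axis. The base frame is right and the pivot is at true z = 72. Now I grip the rim.

```bash
cat >> h.py <<'E'
C0=np.array([541,-172.5]);cc,ss=np.cos(YAW),np.sin(YAW)
def W(l,z): return np.array([C0[0]+cc*l[0]-ss*l[1],C0[1]+ss*l[0]+cc*l[1],z])
G=W((-36,-66.8),77.0)   # true tip position at grip
E
python3 - <<'E'
from h import *
r.goto([G[0],G[1],140+ZO],A)
r.gripper_to(30,80)
print(G,L(G[0],G[1],77,80,guard=6));r.pause(.1);st('down')
S=shot('scene','g1')
o=r.observe();cv2.imwrite('pics/g1c.png',cv2.resize(cv2.imread('pics/g1.png')[100:220,270:400],(780,720)[:2] if 0 else (650,600),interpolation=0))
E
```

```text
[ 518.40746229 -244.94181969   77.        ] False
down t 25.13 p [ 518.7 -245.1   49.3] F [-0.   0.  -0.6] gap 29.9
```

View pics/g1c.png

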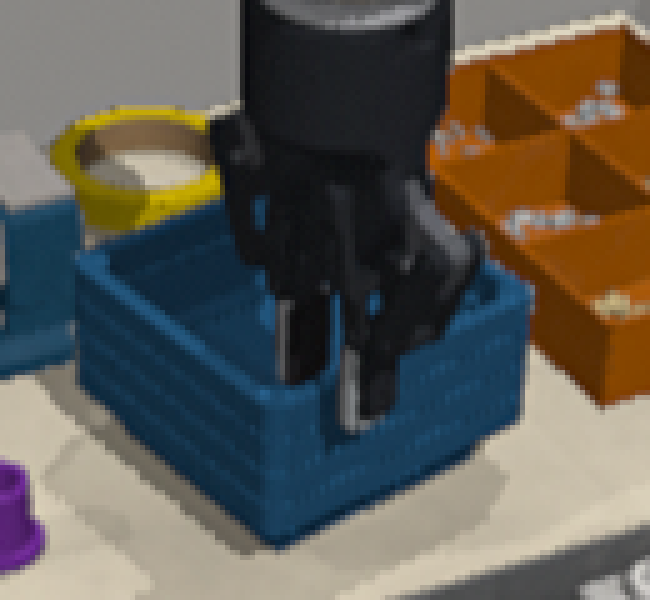

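```bash
python3 - <<'E'
from h import *
r.gripper_to(16);st('16')
r.gripper_to(0,80);r.pause(.1);st('grip')
shot('scene','g2')
cv2.imwrite('pics/g2c.png',cv2.resize(cv2.imread('pics/g2.png')[100:220,270:400],(650,600),interpolation=0))
E
```

```text
16 t 25.48 p [ 518.4 -245.    48.8] F [-0.   0.1  0.2] gap 16.0
grip t 25.82 p [ 518.6 -245.1   49. ] F [-0.3  0.2  4.5] gap 5.2
```

View pics/g2c.png

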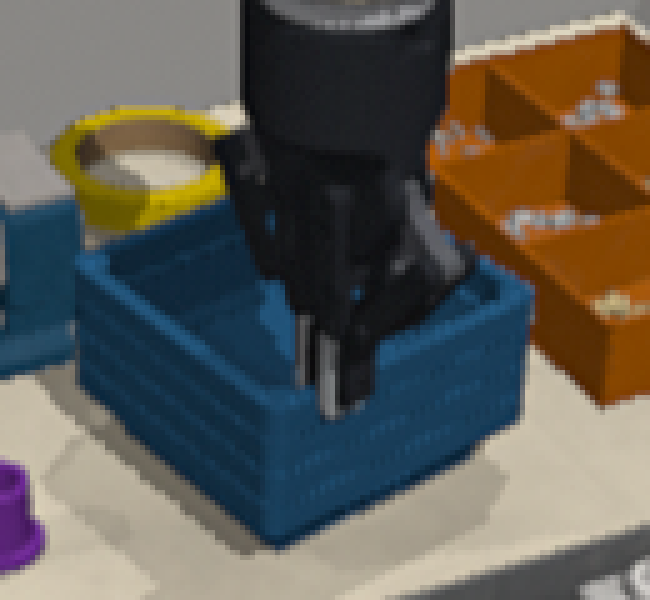

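Gripped, gap 5 mm, no side load. Now I peel in small tilts about the opposite (+x+y) corner.

```bash
cat >> h.py <<'E'
PIV=W((66,66),72.0)
d_=np.array([-cc+ss,-ss-cc,0])/np.sqrt(2); KAX=np.cross(d_,[0,0,1])
def peel(lift,up=0.0,g=np.array([G[0],G[1],G[2]+ZO])):
    t=Ro.from_rotvec(KAX*np.arcsin(lift/186.7)).as_matrix()
    return (PIV+t@(g-PIV)+[0,0,up]).tolist(), rpy(YAW-np.pi/2,t)
E
python3 - <<'E'
from h import *
print(PIV,KAX)
for l in(2.5,5,7.5,10,14):
    p,o=peel(l);r.line_to(p,15,orientation=o);st(l)
r.pause(.2);st()
shot('scene','p1')
cv2.imwrite('pics/p1c.png',cv2.resize(cv2.imread('pics/p1.png')[100:220,270:400],(650,600),interpolation=0))
E
```

```text
[593.19400041 -95.1192122   72.        ] [-0.82903757  0.5591929   0.        ]
2.5 t 26.17 p [ 518.2 -245.1   50.9] F [ 0.2 -1.2 -0.2] gap 5.2
5 t 26.47 p [ 518.  -245.2   53. ] F [ 0.3 -0.9 -4.5] gap 5.1
7.5 t 26.77 p [ 518.  -245.5   55.4] F [ 0.5 -0.1 -4.1] gap 5.5
10 t 27.07 p [ 517.9 -245.8   57.7] F [ 0.2 -0.6 -3.7] gap 5.3
14 t 27.46 p [ 518.  -246.2   61.7] F [-0.8 -1.3  1.7] gap 5.4
 t 27.66 p [ 517.8 -246.2   61.5] F [-0.7 -0.2  2.3] gap 5.6
```

View pics/p1c.png

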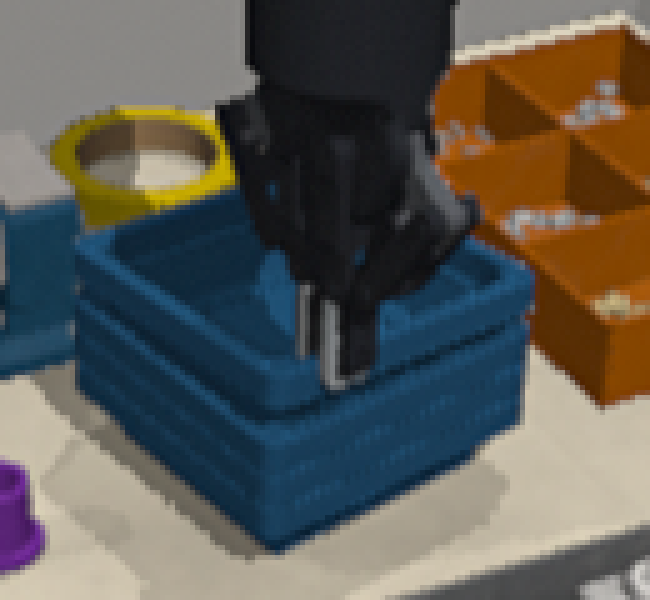

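The front corner is lifted with a clear gap at (270,415), both neighbours are free, and the lower trays are unmoved. I tilt further, then release the last corner and raise.

```bash
python3 - <<'E'
from h import *
p,o=peel(20);r.line_to(p,20,orientation=o);st(20)
for u in(3,6,10):
    p,o=peel(20,u);r.line_to(p,15,orientation=o);st(u)
p,o=peel(20,45);r.line_to(p,60,orientation=o);st(45)
shot('scene','p2')
cv2.imwrite('pics/p2c.png',cv2.resize(cv2.imread('pics/p2.png')[80:220,260:410],(643,600),interpolation=0))
E
```

```text
20 t 28.12 p [ 517.7 -246.1   66.7] F [-0.6 -1.7 -0.8] gap 5.3
3 t 28.48 p [ 517.7 -246.5   69.9] F [ 0.3 -2.2  0.4] gap 5.2
6 t 28.82 p [ 517.4 -246.1   72.6] F [ 0.1 -0.4 -2.2] gap 5.5
10 t 29.24 p [ 517.7 -246.2   76.9] F [-1.7 -1.6 -0.6] gap 5.4
45 t 29.98 p [ 517.4 -246.1  111.5] F [ 0.5  0.1 -0.9] gap 5.5
```

View pics/p2c.png

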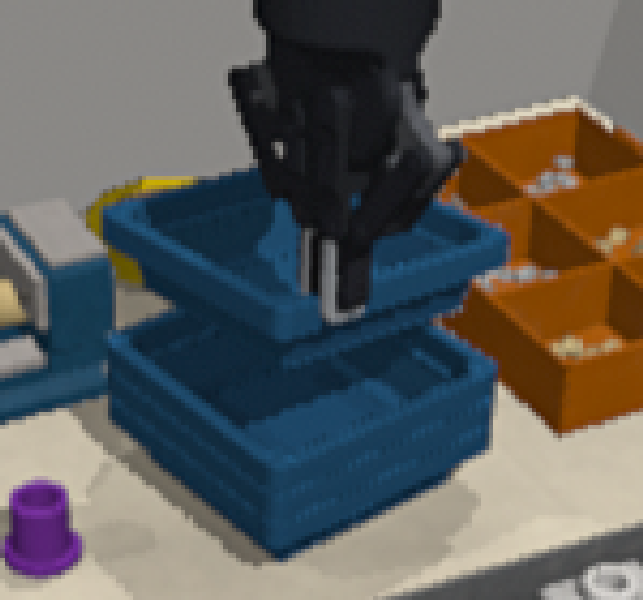

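Only the top tray came away and the stack stands. Next I measure the parts tray centre, level, and carry over.

```bash
python3 - <<'E'
from h import *
import pickle
D=pickle.load(open('d0.pkl','rb'))
a=np.array([onz(D['scene'],u,v,32) for u,v in((287,238),(427,200),(488,265),(334,326))]);print(a.round(1),a.mean(0))
b=np.array([onz(D['top'],u,v,32) for u,v in((349,97),(458,97),(459,263),(345,261))]);print(b.round(1),b.mean(0))
E
```

```text
[[ 382.9 -310.2   32. ]
 [ 679.2 -332.4   32. ]
 [ 661.4 -526.6   32. ]
 [ 365.8 -519.9   32. ]] [ 522.35285271 -422.2707459    32.        ]
[[ 672.1 -322.4   32. ]
 [ 667.9 -518.9   32. ]
 [ 369.9 -506.1   32. ]
 [ 374.8 -310.6   32. ]] [ 521.16674103 -414.49768944   32.        ]
```

```bash
python3 - <<'E'
from h import *
p,o=peel(20,110);r.line_to(p,120,orientation=o)
off=np.array([G[0]-C0[0],G[1]-C0[1]])
r.line_to([G[0],G[1],150],60,orientation=A);st('level')
c=np.array([521,-417])+off
r.line_to([c[0],c[1],150],120);r.pause(.3);st('there');print(c)
S=shot('scene','f1');T=shot('top','f1t')
E
```

```text
level t 31.31 p [ 518.4 -245.1  149.9] F [ 0.1  0.4 -1.3] gap 4.8
there t 33.8 p [ 498.4 -489.3  150. ] F [ 0.3  1.4 -2.6] gap 5.4
[ 498.40746229 -489.44181969]
```

View pics/f1.png

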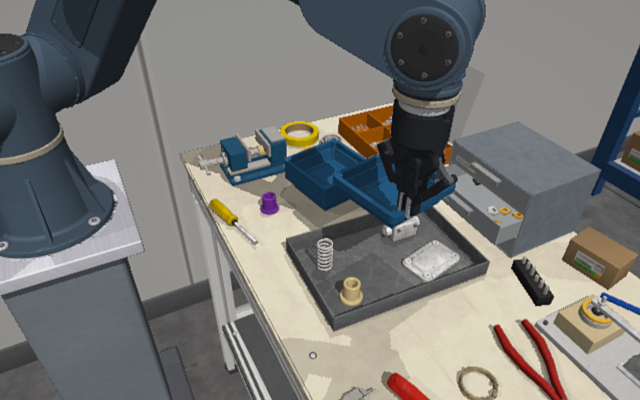

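View pics/f1t.png

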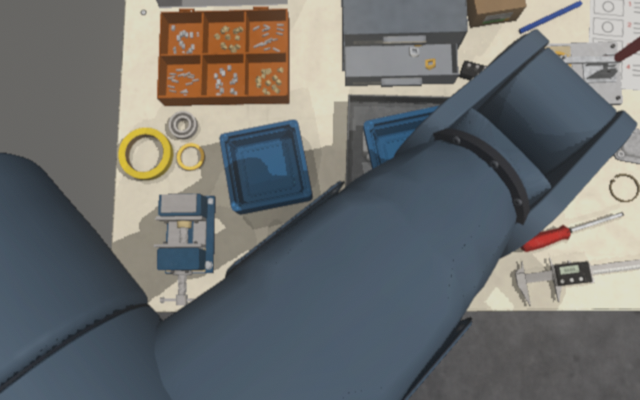

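```bash
python3 - <<'E'
from h import *
S=r.read_camera('scene');T=r.read_camera('top');st()
for d,(r0,r1,c0,c1),n in((S,(120,240,330,470),'f2'),(T,(90,210,340,480),'f2t')):
    k=5;g=cv2.resize(cv2.cvtColor(d['image'],cv2.COLOR_RGB2BGR)[r0:r1,c0:c1],None,fx=k,fy=k,interpolation=0)
    for h,z in((70,189.3),(70,173.3),(52,149.3)):
        pts=[]
        for sx,sy in((-1,-1),(1,-1),(1,1),(-1,1)):
            w=W((sx*h,sy*h),z)+[521-541,-417+172.5,0];u,v=proj(d,w);pts.append([(u-c0+.5)*k,(v-r0+.5)*k])
        cv2.polylines(g,[np.int32(np.round(pts))],True,(0,255,255),1)
    cv2.imwrite(f'pics/{n}.png',g)
E
```

```text
t 34.0 p [ 498.4 -489.4  150. ] F [ 1.  0. -2.] gap 5.2
```

View pics/f2.png

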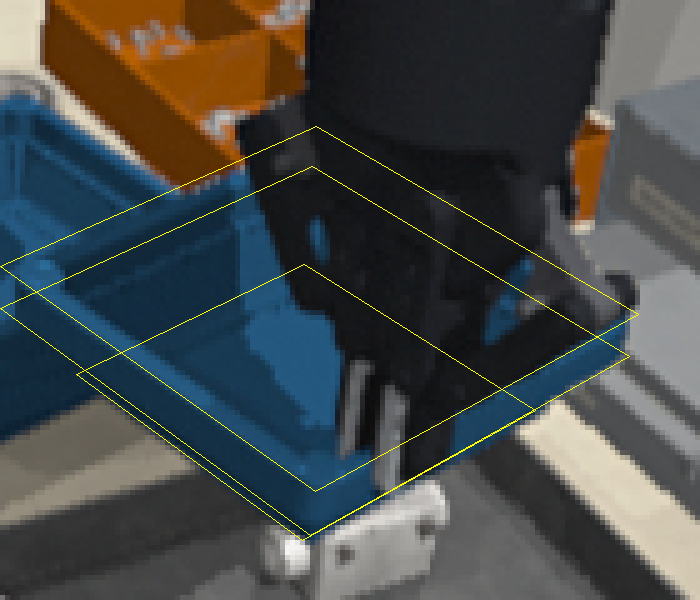

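View pics/f2t.png

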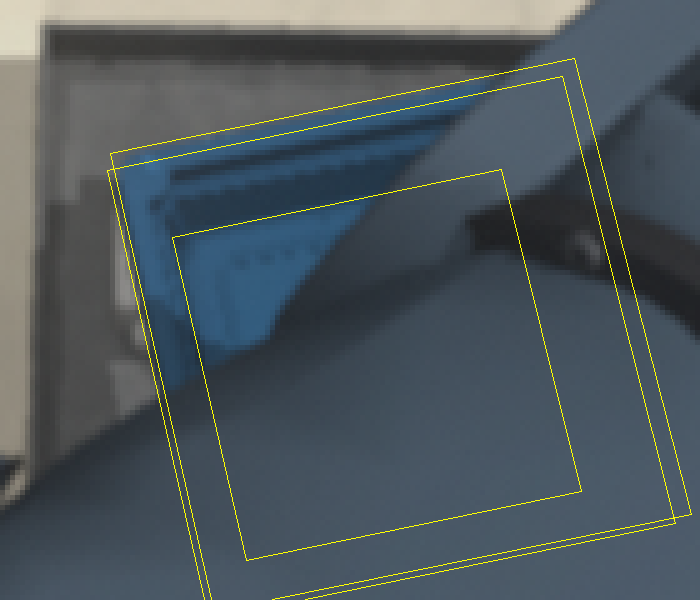

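```bash
python3 - <<'E'
import cv2,numpy as np
g=cv2.imread('pics/f2.png')
s=cv2.imread('pics/f1.png')
a=cv2.convertScaleAbs(cv2.resize(s[160:225,325:465],None,fx=5.7,fy=5.7,interpolation=cv2.INTER_CUBIC),alpha=1.8)
cv2.imwrite('pics/f3.png',a)
E
```

```text
(no output)
```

View pics/f3.png

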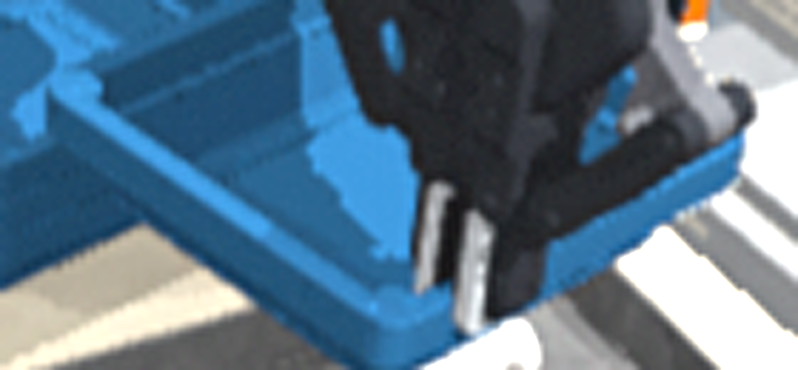

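Edges of the held tray follow a level projection with a uniform offset of about 1 px, so it is level within about 1°. Last check: stillness and the lower stack's position.

```bash
python3 - <<'E'
from h import *
T=r.read_camera('top');b=np.ascontiguousarray(T['image'][:,:,2]).astype(np.float32)
h=np.arange(56,80)
for ax,sg in((1,-1),(1,1),(0,-1),(0,1)):
    out=[]
    for hh in h:
        out.append(np.mean([cv2.getRectSubPix(b,(1,1),proj(T,W((sg*hh,t) if ax==0 else (t,sg*hh),72)))[0,0] for t in range(-30,31,3)]))
    print('xy'[ax],sg,np.round(out).astype(int))
for i in range(2): st();r.pause(.3)
o=r.observe();print(o['qd'].round(3),o['tcp_rot'])
E
```

```text
y -1 [ 68  67  71  80  88  92  93  97 104 115 122 125 126 123 119 113 109 111
 114 117 118 118 118 119]
y 1 [ 86  80  73  70  74  85  96 103 106 106 106 106 109 116 122 126 128 128
 128 128 127 127 127 127]
x -1 [87 87 86 83 80 79 79 82 85 88 90 92 93 91 86 79 69 62 57 55 55 58 65 76]
x 1 [ 85  75  72  78  92 108 120 127 129 130 133 140 151 162 172 177 179 179
 178 178 178 177 177 177]
 t 34.05 p [ 498.4 -489.4  150. ] F [ 0.1 -0.1 -1.8] gap 5.5
 t 34.35 p [ 498.4 -489.4  150. ] F [ 0.3  0.2 -1.7] gap 5.2
[ 0.001  0.002  0.002  0.001  0.001 -0.   ] [-2.88467996  1.57074744  2.01967221]
```

```bash
python3 -c "
from h import *
r.job_done();st()"
```

```text
the job is handed in; nothing more can be done
the job is handed in; nothing more can be done
```

The job is handed in at about 34.7 s on the robot's clock. The spring and the brass bush stand in the empty half of the grey tray. The top blue tray is held, empty, above the middle of it.

**What went wrong on the way:** my first grasp at the spring closed on nothing. A guarded touch on the bench and a tilt test showed the fingertips sit about 28 mm behind the stated tool point, so I corrected for that from then on.

**The peel:** I pinched the rim near one corner and tilted the tray about the opposite corner, which stayed resting on the stack. Then I released the last corner. Pictures during and after the peel show that only the top tray came away.

**Last checks:**
- **Grip:** the arm is still, the finger gap is steady at about 5 mm, and the wrist force is 2 N.
- **Height:** the tray's underside is at about 149 mm, which is about 117 mm above the grey tray's rim.
- **Level:** the rim looks level within about 1° as far as it can be seen. Part of it is hidden behind the gripper and arm.
- **Position:** the two views disagree slightly, by up to 8 mm on the grey tray's centre and about 3 mm on where the held tray hangs.
- **Lower trays:** they stand where they were to within about 2 mm, close to the limit of what the cameras can measure.

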